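Lock the guide and probe a sofa leg's bore

ROBOT

A 6-joint arm with a two-finger parallel gripper is mounted at the origin on the work surface. World frame = base frame: x ahead of the robot, y to its left, z up, the work surface at z = 0. Lengths are in mm, angles in rad, forces in N, time in s.
With the tool pointing down it reaches from about 375 to 925 mm from the base axis. Payload 5.7 kg.
Tool frame: the origin (TCP) lies at the very end of the fingers, on their centre line; the grasp point (between the pads) lies 19 mm behind it; x points along the fingers, z is the direction in which the jaws open and shut, and the axes are right-handed (so a half turn about x gives the same grasp; the last joint's range is limited). The gripper opens to 88 mm and grips with 3 to 60 N. Pads are 20 mm wide; open, the fingers measure 115 mm over their backs; the gripper's body (75 mm by 178 mm) begins 61 mm behind the grasp point.
Start: joints at [1.195, 0.359, 1.51, -0, 1.272, -0.115], TCP at [154.706, 579.679, 222.623] pointing down, gripper open.
Joint ranges: [-2.97, 2.97], [-1.01, 2.36], [0.21, 2.38], [-0.96, 4.11], [0.2, 2.71], [-2.98, 2.98]. Speed limits (rad/s): [2.39, 2.39, 3.14, 3.14, 3.14, 3.14].

INTERFACE

Orientations are given as a rotation vector (axis times angle).
In Python, from workcell import ctrl gives the robot as it stands.
- The arm moves only by the shell command python3 -m pendant 'ROWS'. ROWS is JSON, a list of rows, each an object with "delta_pos": the shift along the world's x, y, z in units of 25 mm (1.0 is 25 mm), a list of three; "spin": the turn about the world's z in units of 10 degrees (1.0 is 10 degrees); "jaw": the opening in per cent of the stroke, from 0 (shut) to 100 (fully open). In form: [{"delta_pos": [x, y, z], "spin": spin, "jaw": jaw}, ...]. A call has 1 to 20 rows; each row is the pose to reach, as a shift and turn from the pose measured when the call began; what a row does not reach only later rows make up. A row lasts 1/8 s, in which the tool goes at most 62.5 mm and 10.7 degrees, less where a joint would pass 70% of its speed; a pose out of reach is approached as far as the arm can. A call with a gripper value outside its range is refused whole. The fingers move at their own pace and stop on an object; the grip force is fixed at half the most. Time passes only in rows, so rows that repeat a pose let the fingers close. It gives the time, the measured TCP pose, the force and the opening at its end, in the units of the state.
- ctrl.get_state(): the state, without advancing time (a new reading comes with each control period).
- ctrl.camera(name): name is "scene" or "top" or "wrist"; returns a dict with "pixels" (480x640x3 uint8, red, green, blue), "depth" (480x640 float32, mm along the optical axis (not along the pixel's ray), 0 where there is no reading), "fx", "fy", "cx", "cy" (pixels), "R" (3x3) and "t" (3): a world point X has camera coordinates R X + t; the wrist camera has in their place "tool_from_camera" (4x4, takes a point from camera to tool coordinates, whose origin is the TCP and whose axes are the tool frame's). Camera axes: x right, y down, z forward; pixel columns grow to the right and rows downward; lengths in mm; the calibration is good to about 2 mm. The wrist camera is an equidistant fisheye: a pixel r from the principal point sees the ray r / f radians off the axis. A picture is of the moment at which its call begins: read the wrist's pose just before it.
- ctrl.sign_off(): hands the job in, once; it reports no verdict.
The state is a dict: "time": time; "joint_positions": joint angles; "dq": joint speeds; "joint_torque": joint torques, N m; "tool_pos": TCP position; "ee_rot": TCP orientation; "force": force on the tool from outside, world axes, zero at the start; "moment": the same for the moment, N m; "width": opening from 0.0 (shut) to 1.0 (fully open).
Only numpy, scipy, OpenCV 4.12 (cv2) and the standard library are available. Lean on these libraries where they do the work, as an engineer would, in place of code of your own. Each camera call takes 0.05 s, during which the arm holds its last target.

TASK

Slide the jig's guide carriage home against its stop over the upright sofa leg, then lock it by turning its clamp knob clockwise fully to the stop. Then take the probe with the square wooden handle from the rack and lower its rod upright through the guide hole, without it ever touching the jig, carriage or leg, until the tip hangs centred about half-way down the leg's bore. Finish while still holding it there, steady and untouching, with the carriage home and locked and the awl, the small jar and the tin left where they were.

Things in the scene. Friction and masses are not known exactly. Their poses are not given: they have to be found in the camera images.
- jig: fixed jig: plywood base 190 (x) x 280 (y) x 16 mm, origin under its centre, z up. A brown wooden sofa leg (56 mm square, top 96 mm above the table) is clamped upright at own (0, 40) mm. Two steel rails along own y at own x = -70 and 70 mm, tops 102 mm up, carry an aluminium carriage (172 x 70 x 18 mm, top 120 mm up) between small stop blocks. Only the knob rises above 120 mm
- carriage (a joint): travel of the carriage along the jig's own +y: 0 at the end away from the leg, 0.100 m at its hard end stop, where the guide hole stands exactly over the leg's bore. Friction about 2 N and a light drag, the same with the knob loose or tight: it stays where it is left. It may be dragged by the knob
- guide_hole (a point): centre of the 24 mm wide guide hole through the carriage (18 mm thick), at the carriage's top face, 120 mm above the table; axes as the jig's. The knob's axis is 65 mm from it along the jig's own +x
- clamp (a joint): angle of the clamp knob on the carriage: 0 fully loose, growing clockwise seen from above to 1.3 rad at its hard stop, fully locked. Friction about 0.12 N m: it stays where it is left, and does not turn while the carriage is dragged straight by it
- clamp_grip (a point): on the knob's vertical axis, 157 mm above the table, the height to grip. Black knob: upright bar grip 42 mm long, 14 thick, 32 high (top 164 mm up) on a disc 44 mm wide, its top 134 mm up. The point rides and turns with the knob: its x axis lies along the bar, y across it (the way to pinch). At joint value 0 the bar lies along the jig's x
- bore_mouth (a point): centre of the mouth of the leg's bore, in the leg's top face, 96 mm above the table. The bore is vertical, 26 mm wide, 60 mm deep, blind; axes as the jig's
- rack: fixed wooden tool rack, 70 (x) x 180 (y) x 110 mm high, origin under its centre. Two 16 mm holes through its 16 mm top board, at own y = -45 and +45 mm, in which the probe and an awl hang upright, in either order
- probe: the probe: square wooden handle 24 x 24 mm and 60 mm tall, with a plain steel rod 10 mm thick and 90 mm long under its centre. Origin at the centre of the handle's underside, z up along the handle; the handle's faces look along own x and y. About 90 g (varies). At the start the handle stands on the rack's top board, rod hanging through the hole
- probe_tip (a point): centre of the rod's flat lower end, 90 mm below the probe's origin on its z axis
- awl: an awl, not needed: round bulbous handle 54 mm tall, 38 mm wide at most, short thin shaft; hangs in the rack's other hole. Origin at the handle's underside
- jar: bystander: small capped jar of tacks, 44 mm wide, 60 high
- tin: bystander: tin, 56 mm wide, 65 high
Not all that is in view belongs to the job. Leave any blue look-alike of the probe alone.

How it is judged:
By the outcome, as a careful person would: the job done as asked, in the order asked, and still so for the second after the job is handed in, while the arm keeps its last pose, push and grip.
It also fails if it takes over 64 s, if anything falls off the work surface, if the arm or the gripper's body presses on something with over 40 N, if the wrist force passes 120 N, or if a joint passes its speed limit or range.

## Working session

There is one attempt and no reset: what is moved stays moved. The work goes in short steps, Python scripts to look and compute and a shell command to move; the robot and the scene stay as the last step left them, time stands still between calls to the robot, and variables do not carry over. Pictures are saved under pics/ and viewed, and the job is handed in when it is done.

```bash
ls; mkdir -p pics
cat > h.py <<'E'
import numpy as np, cv2
from workcell import ctrl
def save(c,n): cv2.imwrite(f'pics/{n}.png',cv2.cvtColor(c['pixels'],cv2.COLOR_RGB2BGR))
def ray(c,u,v,z):
    R=np.array(c['R']);t=np.array(c['t'])
    d=R.T@np.array([(u-c['cx'])/c['fx'],(v-c['cy'])/c['fy'],1]);o=-R.T@t
    return o+d*(z-o[2])/d[2]
def proj(c,X):
    p=np.array(c['R'])@np.array(X)+np.array(c['t']);return p[0]/p[2]*c['fx']+c['cx'],p[1]/p[2]*c['fy']+c['cy']
E
python3 - <<'E'
from h import *
import pickle
for n in ['scene','top','wrist']:
    c=ctrl.camera(n);save(c,n+'0');pickle.dump(c,open(n+'0.pkl','wb'))
    print(n,{k:np.round(v,3).tolist() for k,v in c.items() if k not in('pixels','depth')}, (c['depth']>0).mean())
print(ctrl.get_state())
E
```

```text
pics
scene {'fx': 518.856, 'fy': 518.856, 'cx': 320.777, 'cy': 234.0, 'R': [[-0.451, 0.892, 0.016], [0.545, 0.29, -0.787], [-0.707, -0.346, -0.617]], 't': [293.036, -201.564, 1536.226]} 0.986484375
top {'fx': 526.894, 'fy': 526.894, 'cx': 316.76, 'cy': 233.015, 'R': [[0.035, -0.999, -0.004], [-0.977, -0.034, -0.212], [0.212, 0.011, -0.977]], 't': [-91.117, 563.07, 860.598]} 0.9959798177083333
wrist {'fx': 371.648, 'fy': 371.648, 'cx': 317.255, 'cy': 237.944, 'tool_from_camera': [[-0.001, -0.244, 0.97, -163.146], [0.001, -0.97, -0.244, 64.758], [1.0, 0.001, 0.001, 0.011], [0.0, 0.0, 0.0, 1.0]]} 0.9272819010416666
{'time': 0.15, 'joint_positions': array([ 1.19491246e+00,  3.59336793e-01,  1.51121252e+00,  2.93078049e-05,
        1.27250405e+00, -1.15104853e-01]), 'dq': array([ 0.00052919, -0.00192553, -0.00311147, -0.00086064, -0.00099991,
       -0.00077686]), 'joint_torque': array([ 9.33958254e-04, -5.15760505e+01, -2.71010113e+01,  6.74949051e-02,
        3.05372430e-02, -1.26378786e-04]), 'tool_pos': array([154.49549722, 579.1959774 , 221.99342567]), 'ee_rot': array([-1.01576373,  1.32265094,  1.01455244]), 'force': array([-0.72238416, -0.32501766,  0.77524198]), 'moment': array([0.02749373, 0.02333885, 0.00981541]), 'width': 1.0022199500317104}
```

View pics/scene0.png

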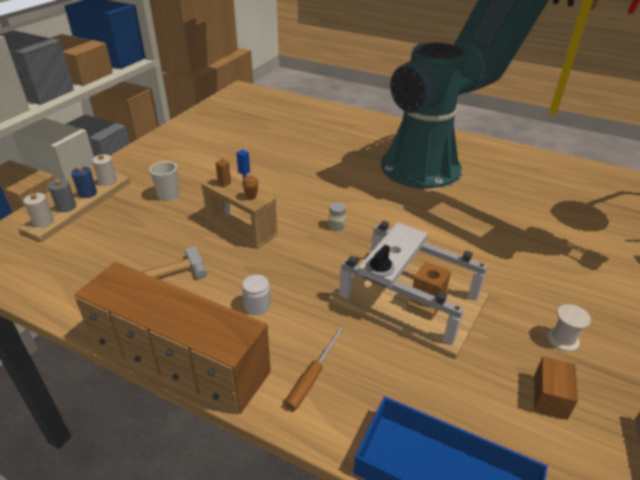

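View pics/top0.png

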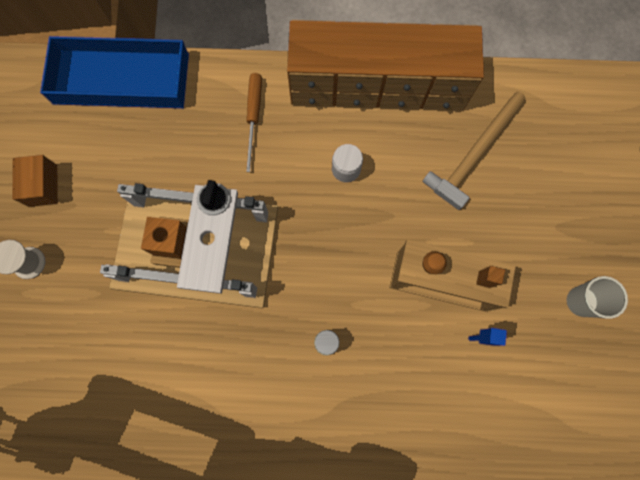

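View pics/wrist0.png

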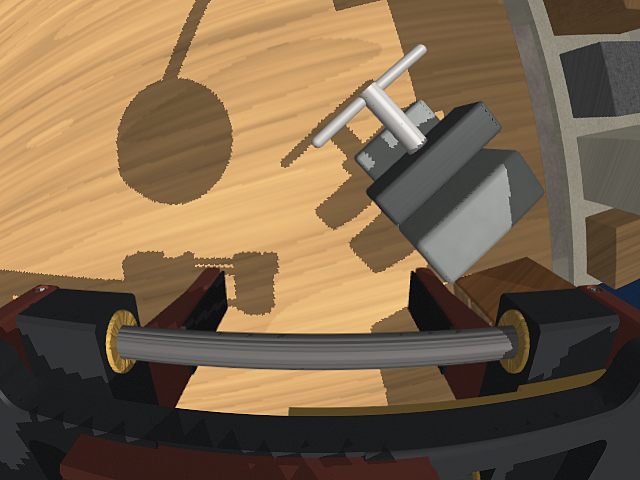

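The top view shows the jig on the left, with its knob at (212,195), guide hole at (207,238) and leg bore at (160,234). The rack is on the right. Things that could be mistaken for the probe, top-view pixels:
- brown square handle in the rack (492,276)
- round awl in the rack (434,262)
- blue look-alike (490,337)
- loose brown block (35,180)

By the description I choose (492,276), and I'll check it in a close crop.

Run:
```python
from h import *
import pickle
c=pickle.load(open('top0.pkl','rb'));s=pickle.load(open('scene0.pkl','rb'))
im=cv2.cvtColor(c['pixels'],cv2.COLOR_RGB2BGR);im2=cv2.cvtColor(s['pixels'],cv2.COLOR_RGB2BGR)
a=cv2.resize(im[170:310,95:285],(760,560),interpolation=cv2.INTER_CUBIC)
b=cv2.resize(im[230:350,380:530],(750,600),interpolation=cv2.INTER_CUBIC)
d=cv2.resize(im2[140:250,190:290],(600,600),interpolation=cv2.INTER_CUBIC)
cv2.imwrite('pics/jig.png',a);cv2.imwrite('pics/rack.png',b);cv2.imwrite('pics/rack2.png',d)
```

```text
(no output)
```

View pics/jig.png

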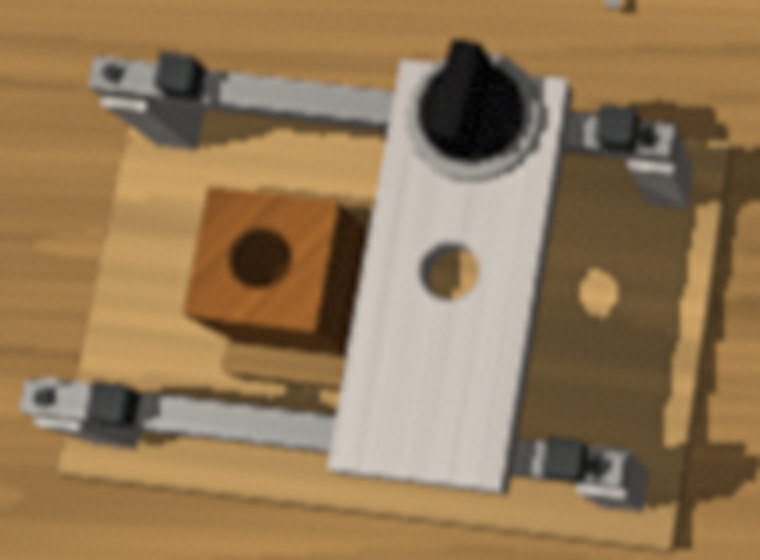

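View pics/rack.png

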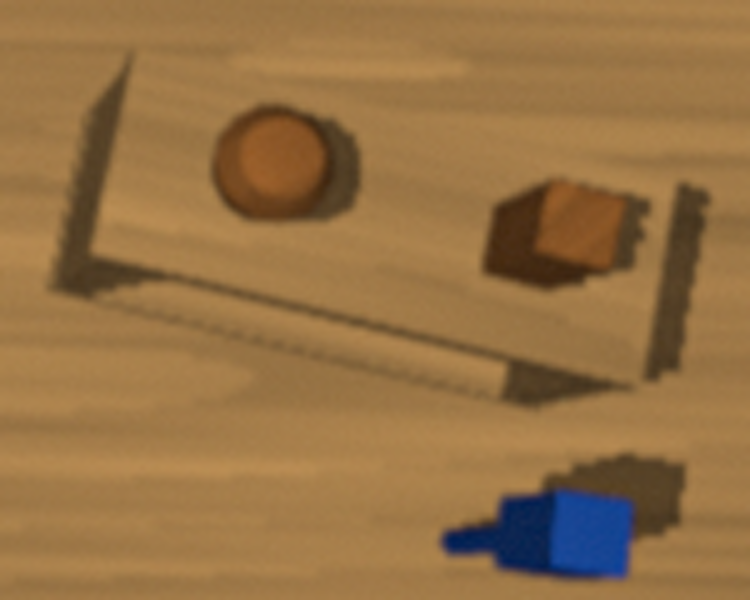

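View pics/rack2.png

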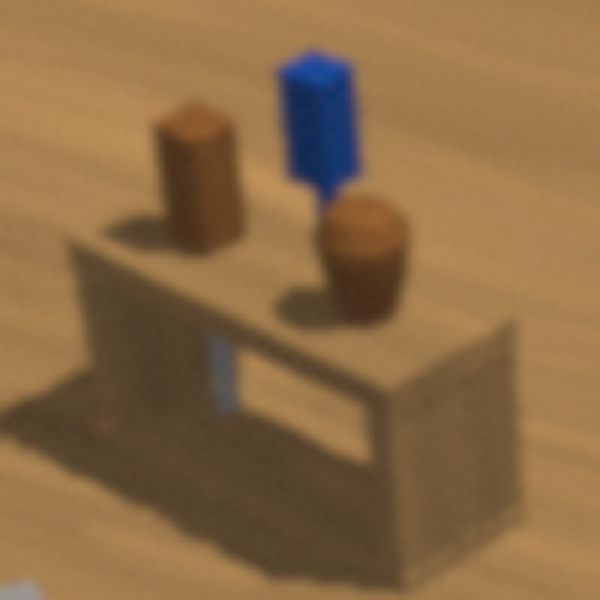

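Run:
```python
from h import *
import pickle
c=pickle.load(open('top0.pkl','rb'));s=pickle.load(open('scene0.pkl','rb'))
J=lambda u,v:((u+.5)/4+95-.5,(v+.5)/4+170-.5)
K=lambda u,v:((u+.5)/5+380-.5,(v+.5)/5+230-.5)
S=lambda u,v:((u+.5)/6+190-.5,(v+.5)/(600/110)+140-.5)
def P(n,pts,z,f=J,cam=c):
    q=np.array([ray(cam,*f(*p),z)[:2] for p in pts]);print(n,q.round(1).tolist(),'mean',q.mean(0).round(1));return q
P('hole',[(449,270)],120);P('bore',[(261,257)],96)
q=P('carr',[(400,60),(569,78),(505,492),(329,468)],120)
print('carriage +x ang',[np.degrees(np.arctan2(*(q[a]-q[b])[::-1])) for a,b in((0,3),(1,2))],'+y',[np.degrees(np.arctan2(*(q[a]-q[b])[::-1])) for a,b in((0,1),(3,2))])
P('leg',[(208,186),(338,205),(316,332),(188,315)],96)
P('base',[(128,135),(60,472),(672,550),(727,150)],16)
# mask carriage
im=c['pixels'].astype(int);m=((im.min(2)>150)&(im.max(2)-im.min(2)<40)).astype(np.uint8)
m[:, :100]=0;m[:170]=0;m[310:]=0;m[:,285:]=0
n,l,st,ce=cv2.connectedComponentsWithStats(m);i=1+st[1:,4].argmax();print(st[i])
ct=max(cv2.findContours((l==i).astype(np.uint8),0,1)[0],key=cv2.contourArea)[:,0]
W=np.array([ray(c,u,v,120)[:2] for u,v in ct],np.float32);print('rect',cv2.minAreaRect(W))
q=P('probe',[(555,180),(625,192),(612,268),(535,258)],170,K)
print([np.degrees(np.arctan2(*(q[(i+1)%4]-q[i])[::-1])) for i in range(4)])
P('awl',[(275,163)],150,K)
P('rack',[(132,52),(90,258),(640,388),(680,185)],110,K)
P('probe scene',[(195,122)],170,S,s)
# depth of blue top & knob
for u,v,n in [(497,337,'blue'),(492,276,'pr'),(434,262,'awl'),(207+10,255,'carr'),(208,190,'knob'),(212,183,'knobtop'),(160,225,'leg')]:
    d=c['depth'][v,u]; R=c['R'];X=R.T@(np.array([(u-c['cx'])/c['fx']*d,(v-c['cy'])/c['fy']*d,d])-c['t']);print(n,X.round(1))
```

```text
hole [[539.9, 106.6]] mean [539.9 106.6]
bore [[547.6, 191.4]] mean [547.6 191.4]
carr [[628.4, 134.1], [623.0, 63.2], [450.6, 77.1], [457.7, 148.1]] mean [539.9 105.6]
carriage +x ang [np.float64(-4.69094634613268), np.float64(-4.613402950894127)] +y [np.float64(85.64287956393774), np.float64(84.2870433844092)]
leg [[577.5, 216.9], [571.1, 161.1], [516.5, 165.3], [521.9, 219.5]] mean [546.7 190.7]
base [[619.7, 284.3], [462.4, 297.3], [437.3, 20.6], [622.0, 5.6]] mean [535.3 151.9]
[ 133  186  103  106 3679]
rect ((542.6004638671875, 142.83688354492188), (141.89410400390625, 170.81875610351562), 84.78826141357422)
probe [[500.8, -337.2], [497.8, -358.2], [474.6, -353.4], [476.8, -330.4]] mean [ 487.5 -344.8]
[np.float64(-97.96571672813626), np.float64(168.26253045292836), np.float64(84.49219732225986), np.float64(-15.907658550431966)]
awl [[506.4, -257.0]] mean [ 506.4 -257. ]
rack [[548.4, -219.2], [479.9, -205.6], [444.3, -381.4], [510.4, -397.1]] mean [ 495.7 -300.8]
probe scene [[489.7, -340.5]] mean [ 489.7 -340.5]
blue [ 395.6 -350.3  147.7]
pr [ 485.2 -339.3  168.5]
awl [ 504.1 -252.8  165.3]
carr [510.8  87.6 121.2]
knob [606.7 100.9 164.2]
knobtop [618.8  95.8 163.2]
leg [562.7 192.4  96.9]
```

Run:
```python
from h import *
import pickle
from scipy.spatial.transform import Rotation as Ro
st=ctrl.get_state();R=Ro.from_rotvec(st['ee_rot']).as_matrix();print(R.round(3));print('jaw heading',np.degrees(np.arctan2(R[1,2],R[0,2])),st['tool_pos'])
for nm in('top','scene'):
    c=pickle.load(open(nm+'0.pkl','rb'))
    v,u=np.mgrid[:480,:640];d=c['depth'];X=np.stack([(u-c['cx'])/c['fx']*d,(v-c['cy'])/c['fy']*d,d],-1)
    X=(X-c['t'])@c['R']
    for lo,hi,x0,x1,y0,y1,n in[(152,170,560,650,50,150,'knob'),(160,175,460,520,-380,-310,'probe'),(100,116,430,560,-410,-190,'rack'),(116,125,440,640,50,160,'carr'),(90,100,500,600,150,230,'leg'),(20,170,370,420,-400,-310,'blue')]:
        m=(d>0)&(X[...,2]>lo)&(X[...,2]<hi)&(X[...,0]>x0)&(X[...,0]<x1)&(X[...,1]>y0)&(X[...,1]<y1)
        p=X[m]; 
        if len(p)<4: continue
        print(nm,n,len(p),p.mean(0).round(1),p[:,2].max().round(1),[np.round(q,1) for q in cv2.minAreaRect(p[:,:2].astype(np.float32))])
```

```text
[[-0.001 -0.966  0.258]
 [-0.001  0.258  0.966]
 [-1.     0.    -0.001]]
jaw heading 75.05797665426171 [154.49549722 579.1959774  221.99342567]
top knob 263 [602.2  99.9 162.2] 167.5 [array([603.2, 100.8]), array([15. , 41.7]), np.float64(79.4)]
top probe 289 [ 486.7 -343.1  168.6] 172.5 [array([ 487.3, -344.1]), array([24.5, 24.8]), np.float64(75.4)]
top rack 3930 [ 494.  -298.   109.5] 115.9 [array([ 496.4, -300.6]), array([180.9,  71.1]), np.float64(78.1)]
top carr 3715 [523.8 106.1 119.8] 125.0 [array([540.9,  93. ]), array([ 99., 178.]), np.float64(85.3)]
top leg 957 [545.9 191.6  95.4] 99.8 [array([546.3, 192. ]), array([57.5, 56.6]), np.float64(84.8)]
top blue 484 [ 395.7 -346.1  128.7] 152.6 [array([ 396. , -350.2]), array([25.1, 24.1]), np.float64(83.9)]
scene knob 167 [609.  102.7 160.9] 166.2 [array([605.9, 101.7]), array([14.3, 43.4]), np.float64(79.3)]
scene probe 100 [ 491.  -341.2  167.4] 174.3 [array([ 488.8, -343.3]), array([25.1, 25.9]), np.float64(75.4)]
scene rack 1209 [ 509.2 -288.4  109.1] 116.0 [array([ 497.8, -299.9]), array([184.8,  74.2]), np.float64(78.3)]
scene carr 1453 [529.8 110.2 120. ] 125.0 [array([541. ,  93.8]), array([ 97.9, 183.3]), np.float64(85.3)]
scene leg 553 [550.3 193.   95.4] 99.3 [array([547.9, 192.3]), array([56.6, 62.5]), np.float64(84.6)]
scene blue 314 [ 401.9 -346.3  123.6] 152.0 [array([ 397.8, -349.4]), array([30.3, 28.8]), np.float64(89.0)]
```

```bash
python3 -m pendant '[{"delta_pos":[2,-2,0],"spin":0.43,"jaw":50},{"delta_pos":[4,-4,0],"spin":0.43,"jaw":50},{"delta_pos":[5.7,-6,0],"spin":0.43,"jaw":50},{"delta_pos":[7.4,-7.8,0],"spin":0.43,"jaw":50},{"delta_pos":[9.1,-9.6,0],"spin":0.43,"jaw":50},{"delta_pos":[10.8,-11.4,0],"spin":0.43,"jaw":50},{"delta_pos":[12.5,-13.2,0],"spin":0.43,"jaw":50},{"delta_pos":[14.2,-15,0],"spin":0.43,"jaw":50},{"delta_pos":[15.9,-16.8,0],"spin":0.43,"jaw":50},{"delta_pos":[17.2,-18.2,0],"spin":0.43,"jaw":50},{"delta_pos":[18,-19.12,0],"spin":0.43,"jaw":50},{"delta_pos":[18,-19.12,-0.8],"spin":0.43,"jaw":50},{"delta_pos":[18,-19.12,-0.8],"spin":0.43,"jaw":50},{"delta_pos":[18,-19.12,-0.8],"spin":0.43,"jaw":50}]'
python3 - <<'E'
from h import *
from scipy.spatial.transform import Rotation as Ro
s=ctrl.get_state();R=Ro.from_rotvec(s['ee_rot']).as_matrix();print('jaw',np.degrees(np.arctan2(R[1,2],R[0,2])),s['tool_pos'],s['joint_positions'])
save(ctrl.camera('wrist'),'w1')
E
```

```text
time: 1.9
tool_pos: [604.2, 101.5, 202.2]
ee_rot: [-1.072, 1.293, 1.071]
force: [-0.1, 0.0, -0.0]
width: 0.502
jaw 79.3826945247447 [604.24530033 101.52710817 202.23826317] [ 5.45800446e-02  3.95558817e-01  1.50571605e+00 -1.35096222e-03
  1.24114564e+00 -1.33047113e+00]
```

View pics/w1.png

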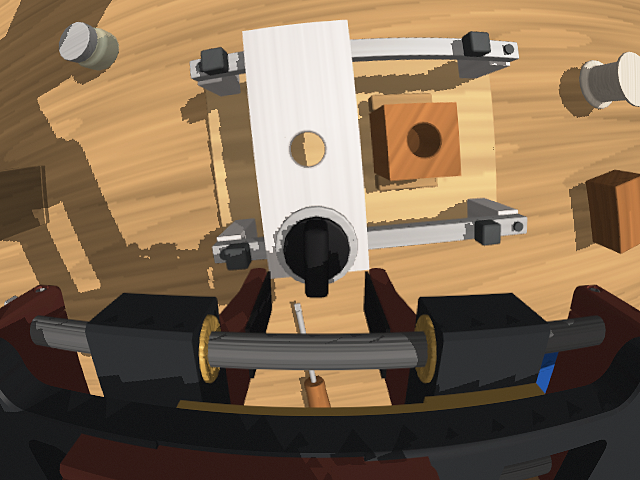

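The wrist view shows the knob bar upright at (316,250), centred between the fingers and square to them. I'll descend and close.

```bash
python3 -m pendant '[{"delta_pos":[0,0,-0.8],"spin":0,"jaw":50},{"delta_pos":[0,0,-1.6],"spin":0,"jaw":50},{"delta_pos":[0,0,-2.2],"spin":0,"jaw":50},{"delta_pos":[0,0,-2.5],"spin":0,"jaw":50},{"delta_pos":[0,0,-2.5],"spin":0,"jaw":30},{"delta_pos":[0,0,-2.5],"spin":0,"jaw":0},{"delta_pos":[0,0,-2.5],"spin":0,"jaw":0},{"delta_pos":[0,0,-2.5],"spin":0,"jaw":0},{"delta_pos":[0,0,-2.5],"spin":0,"jaw":0},{"delta_pos":[0,0,-2.5],"spin":0,"jaw":0}]'
```

```text
time: 3.2
tool_pos: [604.9, 101.5, 140.7]
ee_rot: [-1.073, 1.291, 1.07]
force: [-0.9, -0.8, 6.2]
width: 0.158
```

```bash
python3 -m pendant '[{"delta_pos":[0.04,0.5,0],"spin":0,"jaw":0},{"delta_pos":[0.08,1.0,0],"spin":0,"jaw":0},{"delta_pos":[0.12,1.5,0],"spin":0,"jaw":0},{"delta_pos":[0.16,2.0,0],"spin":0,"jaw":0},{"delta_pos":[0.2,2.5,0],"spin":0,"jaw":0},{"delta_pos":[0.24,2.9,0],"spin":0,"jaw":0},{"delta_pos":[0.26,3.15,0],"spin":0,"jaw":0},{"delta_pos":[0.27,3.3,0],"spin":0,"jaw":0},{"delta_pos":[0.27,3.3,0],"spin":0,"jaw":0}]'
```

```text
time: 4.32
tool_pos: [612.2, 184.7, 140.7]
ee_rot: [-1.073, 1.29, 1.07]
force: [3.5, -0.0, 1.3]
width: 0.154
```

```bash
python3 -m pendant '[{"delta_pos":[0,0.04,0],"spin":0,"jaw":0},{"delta_pos":[0,0.08,0],"spin":0,"jaw":0},{"delta_pos":[0.01,0.12,0],"spin":0,"jaw":0},{"delta_pos":[0.01,0.16,0],"spin":0,"jaw":0},{"delta_pos":[0.01,0.16,0],"spin":0,"jaw":0}]'
```

```text
time: 4.95
tool_pos: [612.3, 186.0, 140.7]
ee_rot: [-1.076, 1.293, 1.068]
force: [2.9, -9.6, 2.1]
width: 0.157
```

```bash
python3 -m pendant '[{"delta_pos":[0.01,0.12,0],"spin":0,"jaw":0},{"delta_pos":[0.02,0.24,0],"spin":0,"jaw":0},{"delta_pos":[0.02,0.24,0],"spin":0,"jaw":0}]'
python3 - <<'E'
from h import *
s=ctrl.get_state();print(s['tool_pos'],s['force'],s['moment'])
c=ctrl.camera('scene');save(c,'s2');cv2.imwrite('pics/s2c.png',cv2.resize(cv2.cvtColor(c['pixels'],cv2.COLOR_RGB2BGR)[200:360,310:510],(800,640)[:2])[:600])
save(ctrl.camera('wrist'),'w2')
E
```

```text
time: 5.32
tool_pos: [612.3, 186.2, 140.7]
ee_rot: [-1.083, 1.3, 1.065]
force: [2.4, -19.9, 4.4]
width: 0.162
[612.28198976 186.21717793 140.68043446] [  2.36839507 -19.86212295   4.37893983] [-3.22074656 -0.44449688  0.10163745]
```

View pics/s2c.png

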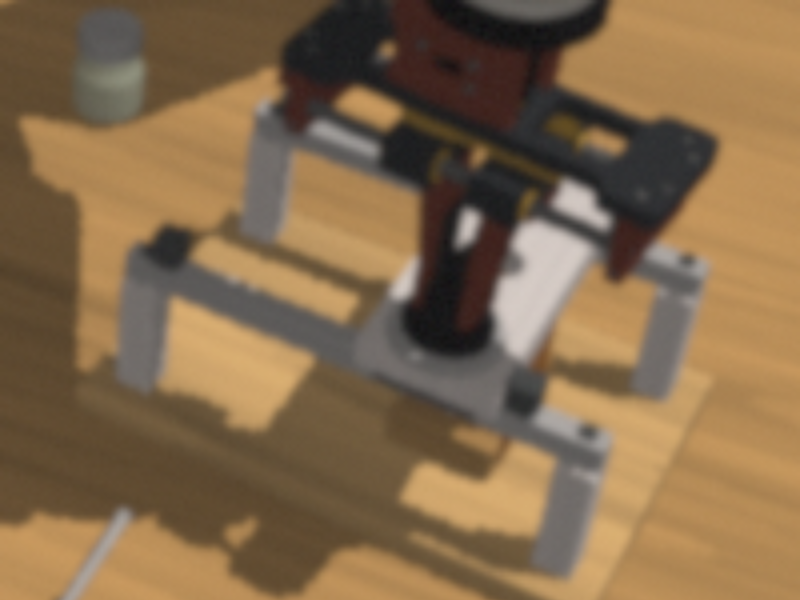

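View pics/w2.png

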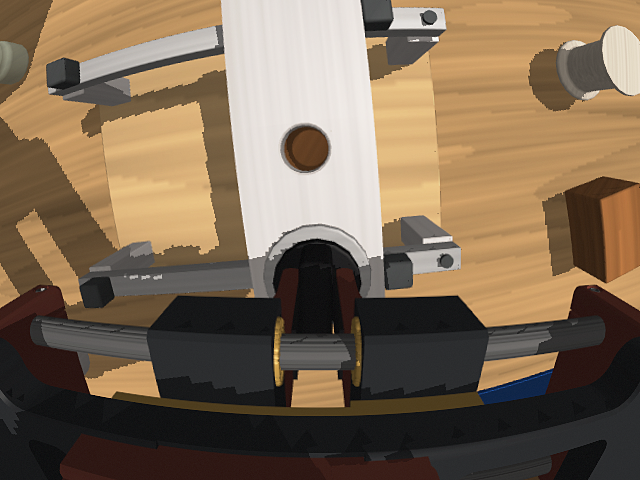

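The wrist view shows the guide hole at (305,148) over the bore and the carriage against its stop block. The force also rose while pushing with no movement, so it is home. Next is the clockwise turn.

```bash
python3 -m pendant '[{"delta_pos":[0,0.05,0],"spin":-0.5,"jaw":0},{"delta_pos":[0,0.05,0],"spin":-1.2,"jaw":0},{"delta_pos":[0,0.05,0],"spin":-2,"jaw":0},{"delta_pos":[0,0.05,0],"spin":-2.8,"jaw":0},{"delta_pos":[0,0.05,0],"spin":-3.6,"jaw":0},{"delta_pos":[0,0.05,0],"spin":-4.4,"jaw":0},{"delta_pos":[0,0.05,0],"spin":-5.2,"jaw":0},{"delta_pos":[0,0.05,0],"spin":-6,"jaw":0},{"delta_pos":[0,0.05,0],"spin":-6,"jaw":0}]'
python3 - <<'E'
from h import *
from scipy.spatial.transform import Rotation as Ro
s=ctrl.get_state();R=Ro.from_rotvec(s['ee_rot']).as_matrix();print('jaw',np.degrees(np.arctan2(R[1,2],R[0,2])),s['tool_pos'],s['force'],s['moment'])
E
```

```text
time: 6.55
tool_pos: [612.0, 185.5, 140.7]
ee_rot: [-0.27, 1.569, 0.259]
force: [1.4, -7.8, 2.3]
width: 0.154
jaw 19.289472768517335 [611.99507882 185.54407863 140.69725425] [ 1.39595353 -7.83584935  2.25990017] [-1.18392021 -0.74271967 -0.04966685]
```

```bash
python3 -m pendant '[{"delta_pos":[0,0.05,0],"spin":-0.5,"jaw":0},{"delta_pos":[0,0.05,0],"spin":-0.9,"jaw":0},{"delta_pos":[0,0.05,0],"spin":-1.2,"jaw":0},{"delta_pos":[0,0.05,0],"spin":-1.4,"jaw":0},{"delta_pos":[0,0.05,0],"spin":-1.4,"jaw":0},{"delta_pos":[0,0.05,0],"spin":-1.4,"jaw":0}]'
cat > st.py <<'E'
from h import *
from scipy.spatial.transform import Rotation as Ro
s=ctrl.get_state();R=Ro.from_rotvec(s['ee_rot']).as_matrix();print('jaw',np.degrees(np.arctan2(R[1,2],R[0,2])),s['tool_pos'],s['force'],s['moment'],s['width'],R[:,0].round(4))
E
python3 st.py
```

```text
time: 7.3
tool_pos: [611.7, 185.6, 140.7]
ee_rot: [-0.079, 1.585, 0.068]
force: [1.8, -5.7, 1.8]
width: 0.164
jaw 5.349327049134692 [611.73720142 185.59009859 140.73616226] [ 1.83343229 -5.69103283  1.78236764] [-0.93586429 -0.60015153  0.76832754] 0.1644040305219247 [-0.0149 -0.0079 -0.9999]
```

Moment about z rose to 0.77 N m and the tool turned past the expected angle, so the knob is on its stop. I'll open, go up and check.

```bash
python3 -m pendant '[{"delta_pos":[0,0,0],"spin":0,"jaw":50},{"delta_pos":[0,0,0],"spin":0,"jaw":50},{"delta_pos":[0,0,0],"spin":0,"jaw":50},{"delta_pos":[0,0,0],"spin":0,"jaw":50},{"delta_pos":[0,0,1],"spin":0,"jaw":60},{"delta_pos":[0,0,2.4],"spin":0,"jaw":60},{"delta_pos":[0,-1.5,4],"spin":0,"jaw":60},{"delta_pos":[-1,-3.5,5],"spin":0.5,"jaw":60},{"delta_pos":[-2,-6,5],"spin":1.5,"jaw":60},{"delta_pos":[-3,-8,5],"spin":2.5,"jaw":60},{"delta_pos":[-3.5,-10,5],"spin":3.5,"jaw":60},{"delta_pos":[-4,-12,5],"spin":4.5,"jaw":60},{"delta_pos":[-4,-12,5],"spin":4.5,"jaw":60}]'; python3 st.py
python3 - <<'E'
from h import *
import pickle
for nm in('top','scene'):
    c=ctrl.camera(nm);save(c,nm+'3');pickle.dump(c,open(nm+'3.pkl','wb'))
    v,u=np.mgrid[:480,:640];d=c['depth'];X=np.stack([(u-c['cx'])/c['fx']*d,(v-c['cy'])/c['fy']*d,d],-1)
    X=(X-c['t'])@c['R']
    for lo,hi,x0,x1,y0,y1,n in[(152,170,570,660,140,230,'knob'),(160,175,460,520,-380,-310,'probe'),(117,123,440,600,120,240,'carr')]:
        m=(d>0)&(X[...,2]>lo)&(X[...,2]<hi)&(X[...,0]>x0)&(X[...,0]<x1)&(X[...,1]>y0)&(X[...,1]<y1)
        p=X[m]
        if len(p)<4: continue
        print(nm,n,len(p),p.mean(0).round(1),[np.round(q,1) for q in cv2.minAreaRect(p[:,:2].astype(np.float32))])
c=pickle.load(open('top3.pkl','rb'))
cv2.imwrite('pics/t3c.png',cv2.resize(cv2.cvtColor(c['pixels'],cv2.COLOR_RGB2BGR)[170:310,95:285],(760,560),interpolation=cv2.INTER_CUBIC))
E
```

```text
time: 8.93
tool_pos: [510.9, -117.2, 265.9]
ee_rot: [-0.695, 1.472, 0.674]
force: [0.1, 0.4, 0.3]
width: 0.597
jaw 50.16941176561538 [ 510.87791839 -117.20882566  265.86439319] [0.14208724 0.44818055 0.31765164] [0.01621529 0.03503452 0.03429428] 0.5971046225659095 [-0.0051 -0.0168 -0.9998]
top knob 272 [609.9 184.6 162. ] [array([610.8, 185.6]), array([15. , 42.5]), np.float64(9.9)]
top probe 286 [ 486.6 -343.1  168.9] [array([ 486.8, -344.1]), array([24.6, 24.2]), np.float64(74.9)]
top carr 2648 [531.2 198.2 119.8] [array([532.2, 196. ]), array([ 71.7, 146.1]), np.float64(81.2)]
scene knob 211 [615.6 187.2 160.7] [array([613.7, 186.7]), array([18.1, 41.7]), np.float64(10.4)]
scene probe 100 [ 490.6 -341.   167.2] [array([ 488.1, -343.4]), array([25.5, 26. ]), np.float64(80.3)]
scene carr 1233 [519.  198.4 119.9] [array([531. , 196.5]), array([ 76.7, 143.3]), np.float64(84.9)]
```

View pics/t3c.png

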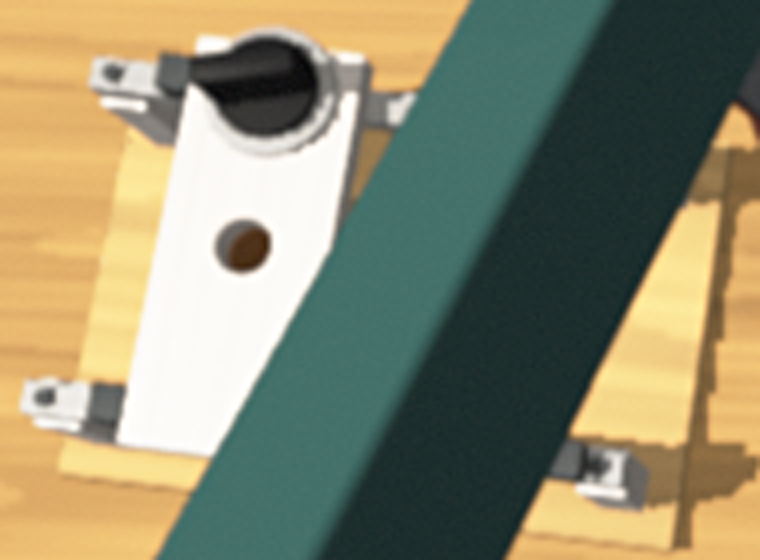

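The top view shows the carriage against both stop blocks, the hole at crop (243,246) over the bore, and the bar turned along the jig's y. The bar's short axis is at about 10°, where 10.8° means fully locked. Next I'll move above the probe.

```bash
python3 -m pendant '[{"delta_pos":[-0.2,-1.8,0],"spin":0.6,"jaw":70},{"delta_pos":[-0.4,-3.6,0],"spin":1.4,"jaw":70},{"delta_pos":[-0.6,-5.4,0],"spin":2,"jaw":70},{"delta_pos":[-0.8,-7.2,0],"spin":2.5,"jaw":70},{"delta_pos":[-0.94,-8.6,0],"spin":2.5,"jaw":70},{"delta_pos":[-0.94,-9.08,0],"spin":2.5,"jaw":70},{"delta_pos":[-0.94,-9.08,-1],"spin":2.5,"jaw":70},{"delta_pos":[-0.94,-9.08,-1.6],"spin":2.5,"jaw":70},{"delta_pos":[-0.94,-9.08,-1.6],"spin":2.5,"jaw":70},{"delta_pos":[-0.94,-9.08,-1.6],"spin":2.5,"jaw":70}]'; python3 st.py
python3 - <<'E'
from h import *
c=ctrl.camera('wrist');save(c,'w4')
E
```

```text
time: 10.28
tool_pos: [488.7, -340.9, 226.3]
ee_rot: [-1.03, 1.329, 1.006]
force: [-0.4, 0.5, 1.3]
width: 0.698
jaw 75.17613791135811 [ 488.73694366 -340.8598069   226.3447284 ] [-0.42561288  0.51669162  1.31644915] [-0.01709649 -0.00537126  0.03030441] 0.698141068516629 [ 0.0026 -0.0162 -0.9999]
```

View pics/w4.png

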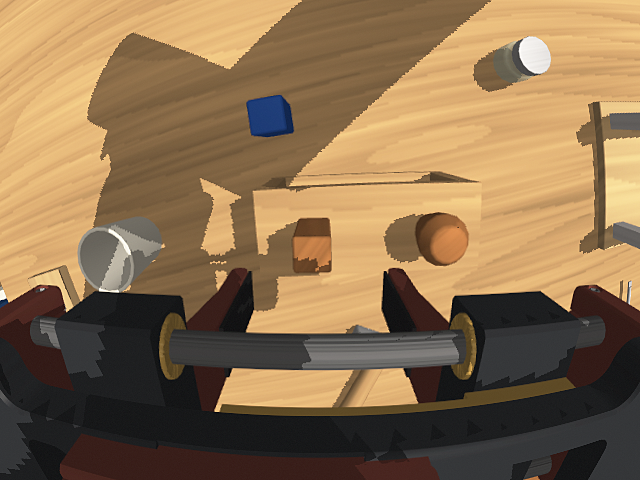

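```bash
cat >> h.py <<'E'
from scipy.spatial.transform import Rotation as Ro
def wray(c,s,u,v,z):
    dx,dy=u-c['cx'],v-c['cy'];r=np.hypot(dx,dy);th=r/c['fx']
    d=np.array([np.sin(th)*dx/r,np.sin(th)*dy/r,np.cos(th)])
    T=np.array(c['tool_from_camera']);R=Ro.from_rotvec(s['ee_rot']).as_matrix()
    o=R@T[:3,3]+s['tool_pos'];d=R@T[:3,:3]@d
    return o+d*(z-o[2])/d[2]
def wproj(c,s,X):
    T=np.array(c['tool_from_camera']);R=Ro.from_rotvec(s['ee_rot']).as_matrix()
    p=T[:3,:3].T@(R.T@(np.array(X)-s['tool_pos'])-T[:3,3])
    th=np.arctan2(np.hypot(p[0],p[1]),p[2]);q=p[:2]/np.hypot(p[0],p[1])*th*c['fx'];return q[0]+c['cx'],q[1]+c['cy']
E
python3 - <<'E'
from h import *
s=ctrl.get_state();c=ctrl.camera('wrist')
cv2.imwrite('pics/w5.png',cv2.resize(cv2.cvtColor(c['pixels'],cv2.COLOR_RGB2BGR)[205:285,270:370],(800,640))[:600])
print(s['tool_pos'],wray(c,s,312,254,170),wray(c,s,293,237,170),wray(c,s,331,237,170),wray(c,s,331,272,170),wray(c,s,293,272,170))
E
python3 -m pendant '[{"delta_pos":[-0.05,-0.1,0],"spin":0,"jaw":70},{"delta_pos":[-0.05,-0.1,0],"spin":0,"jaw":70}]'; python3 st.py
```

```text
[ 488.81118446 -341.18085695  226.63004533] [ 489.03522741 -345.2005009   170.        ] [ 475.65208417 -353.63597606  170.        ] [ 481.48440597 -331.19448363  170.        ] [ 503.42175485 -336.73904334  170.        ] [ 497.48176143 -359.82438376  170.        ]
time: 10.62
tool_pos: [487.7, -344.3, 227.2]
ee_rot: [-1.031, 1.329, 1.004]
force: [-0.1, -1.1, 0.6]
width: 0.702
jaw 75.13883982034764 [ 487.69162366 -344.28026951  227.24954362] [-0.10030904 -1.08789817  0.62655719] [-0.0168997  -0.00531723  0.02353459] 0.7018815583342534 [ 0.004  -0.0176 -0.9998]
```

View pics/w5.png

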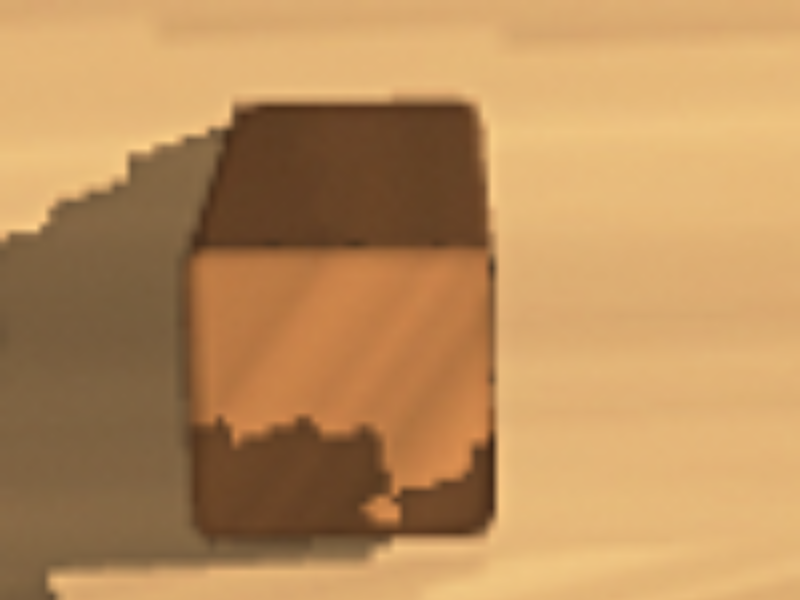

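The crop shows the square brown handle, face-on and square to the jaws, with its top centre at about wrist pixel (312.6,254). That confirms it is the probe. Descending and gripping.

```bash
python3 -m pendant '[{"delta_pos":[0.02,0,-1],"spin":0,"jaw":70},{"delta_pos":[0.02,0,-2],"spin":0,"jaw":70},{"delta_pos":[0.02,0,-3],"spin":0,"jaw":70},{"delta_pos":[0.02,0,-3.7],"spin":0,"jaw":70},{"delta_pos":[0.02,0,-4],"spin":0,"jaw":70},{"delta_pos":[0.02,0,-4],"spin":0,"jaw":70},{"delta_pos":[0.02,0,-4],"spin":0,"jaw":40}]'; python3 st.py
```

```text
time: 11.5
tool_pos: [488.7, -344.8, 128.1]
ee_rot: [-1.032, 1.328, 1.002]
force: [0.3, -0.4, -1.1]
width: 0.625
jaw 75.13701667231989 [ 488.71398055 -344.79826261  128.09794365] [ 0.26266862 -0.35584384 -1.14217089] [ 0.00126971 -0.01979622  0.0085035 ] 0.6246323352471495 [ 0.0051 -0.0186 -0.9998]
```

```bash
python3 -m pendant '[{"delta_pos":[0,0,0],"spin":0,"jaw":20},{"delta_pos":[0,0,0],"spin":0,"jaw":0},{"delta_pos":[0,0,0],"spin":0,"jaw":0},{"delta_pos":[0,0,0],"spin":0,"jaw":0},{"delta_pos":[0,0,0],"spin":0,"jaw":0},{"delta_pos":[0,0,0],"spin":0,"jaw":0},{"delta_pos":[0,0,0.2],"spin":0,"jaw":0},{"delta_pos":[0,0,0.7],"spin":0,"jaw":0},{"delta_pos":[0,0,1.4],"spin":0,"jaw":0},{"delta_pos":[0,0,2.2],"spin":0,"jaw":0},{"delta_pos":[0,0,3],"spin":0,"jaw":0},{"delta_pos":[0,0,3.8],"spin":0,"jaw":0},{"delta_pos":[0,0,4.6],"spin":0,"jaw":0},{"delta_pos":[0,0,5.4],"spin":0,"jaw":0},{"delta_pos":[0,0,6.1],"spin":0,"jaw":0},{"delta_pos":[0,0,6.6],"spin":0,"jaw":0},{"delta_pos":[0,0,6.6],"spin":0,"jaw":0},{"delta_pos":[0,0,6.6],"spin":0,"jaw":0}]'; python3 st.py
python3 - <<'E'
from h import *
import pickle
s=ctrl.get_state()
for n in('scene','wrist','top'):
    c=ctrl.camera(n);save(c,n+'6');pickle.dump(c,open(n+'6.pkl','wb'))
E
```

```text
time: 13.75
tool_pos: [488.4, -344.5, 292.6]
ee_rot: [-1.031, 1.328, 1.003]
force: [0.3, 0.3, -1.4]
width: 0.271
jaw 75.13490045621465 [ 488.37415404 -344.50323705  292.62990785] [ 0.25825749  0.28044087 -1.4466808 ] [ 0.00593647  0.01083057 -0.00550494] 0.2710481526716531 [ 0.0045 -0.018  -0.9998]
```

View pics/scene6.png

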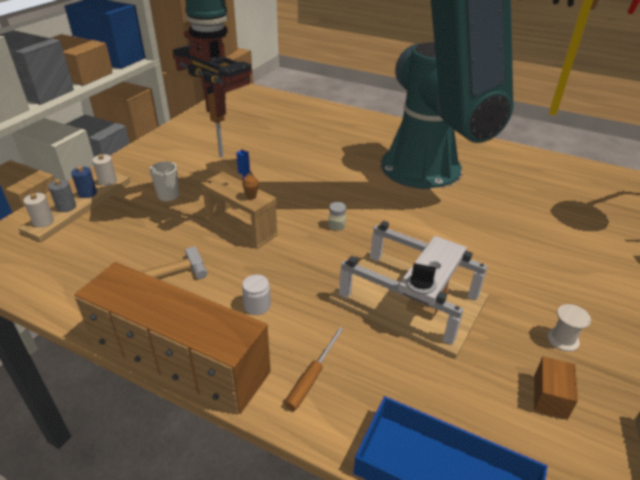

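View pics/wrist6.png

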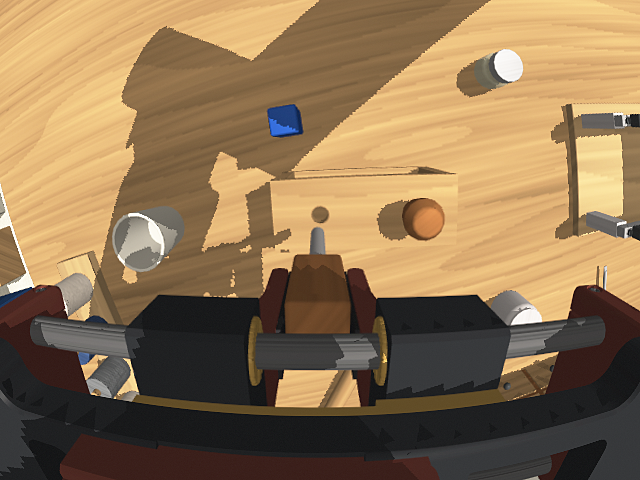

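Run:
```python
from h import *
import pickle
s=ctrl.get_state();w=pickle.load(open('wrist6.pkl','rb'));c=pickle.load(open('scene6.pkl','rb'))
cv2.imwrite('pics/w6c.png',cv2.resize(cv2.cvtColor(w['pixels'],cv2.COLOR_RGB2BGR)[200:300,270:370],(600,600),interpolation=cv2.INTER_CUBIC))
cv2.imwrite('pics/s6c.png',cv2.resize(cv2.cvtColor(c['pixels'],cv2.COLOR_RGB2BGR)[60:180,180:260],(400,600),interpolation=cv2.INTER_CUBIC))
R=Ro.from_rotvec(s['ee_rot']).as_matrix()
for L in (100,107,110):
  X=s['tool_pos']+R[:,0]*L;print(L,X,proj(c,X),wproj(w,s,X))
```

```text
100 [ 488.71269902 -346.24787431  192.24798004] (np.float64(219.28978642034014), np.float64(152.7150070612033)) (np.float64(316.8045973705136), np.float64(235.9191279941198))
107 [ 488.74015962 -346.37120014  185.24912038] (np.float64(219.5551901209322), np.float64(155.3892324826885)) (np.float64(316.80590129527303), np.float64(233.68135288072193))
110 [ 488.75192845 -346.42405406  182.24960909] (np.float64(219.66834547672892), np.float64(156.5293934087558)) (np.float64(316.80644395479413), np.float64(232.75552222471234))
```

View pics/w6c.png

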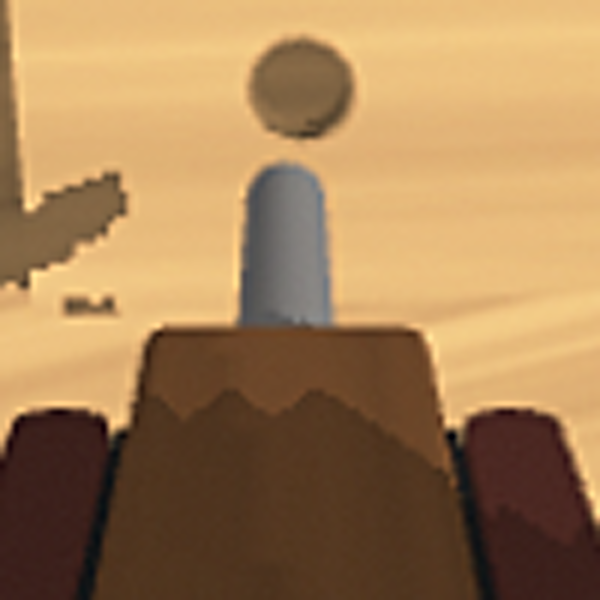

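View pics/s6c.png

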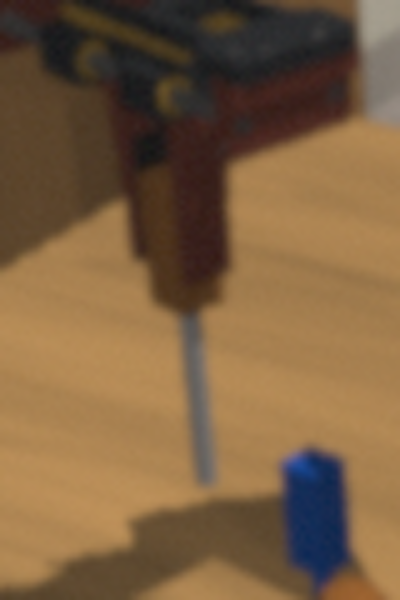

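The probe is gripped square. The tip in the wrist view, at about (317.4,233), agrees within about 0.5 mm with the tool-axis prediction. I'll carry it high, clear of the awl, to above the hole.

```bash
python3 -m pendant '[{"delta_pos":[0.1,0.4,0],"spin":0,"jaw":0},{"delta_pos":[0.2,1.2,0],"spin":0,"jaw":0},{"delta_pos":[0.3,2.4,0],"spin":0,"jaw":0},{"delta_pos":[0.5,4,0],"spin":0,"jaw":0},{"delta_pos":[0.7,5.7,0],"spin":0,"jaw":0},{"delta_pos":[0.9,7.4,0],"spin":0,"jaw":0},{"delta_pos":[1.1,9.1,0],"spin":0,"jaw":0},{"delta_pos":[1.3,10.8,0],"spin":0,"jaw":0},{"delta_pos":[1.5,12.5,0],"spin":0,"jaw":0},{"delta_pos":[1.7,14.2,0],"spin":0,"jaw":0},{"delta_pos":[1.9,15.9,0],"spin":0,"jaw":0},{"delta_pos":[2.1,17.6,0],"spin":0,"jaw":0},{"delta_pos":[2.2,19.2,0],"spin":0,"jaw":0},{"delta_pos":[2.3,20.5,0],"spin":0,"jaw":0},{"delta_pos":[2.34,21.2,0],"spin":0,"jaw":0},{"delta_pos":[2.34,21.51,0],"spin":0,"jaw":0},{"delta_pos":[2.34,21.51,-0.7],"spin":0,"jaw":0},{"delta_pos":[2.34,21.51,-1.4],"spin":0,"jaw":0},{"delta_pos":[2.34,21.51,-1.4],"spin":0,"jaw":0},{"delta_pos":[2.34,21.51,-1.4],"spin":0,"jaw":0}]'; python3 st.py
python3 - <<'E'
from h import *
import pickle
for n in('scene','wrist','top'):
    c=ctrl.camera(n);s=ctrl.get_state();save(c,n+'7');pickle.dump((c,s),open(n+'7.pkl','wb'))
    im=cv2.cvtColor(c['pixels'],cv2.COLOR_RGB2BGR)
    x,y={'scene':(385,210),'wrist':(270,160),'top':(110,180)}[n]
    cv2.imwrite(f'pics/{n}7c.png',cv2.resize(im[y:y+100,x:x+100],(600,600),interpolation=cv2.INTER_CUBIC))
E
```

```text
time: 16.4
tool_pos: [547.1, 192.8, 257.9]
ee_rot: [-1.031, 1.328, 1.003]
force: [-0.9, -0.2, -0.8]
width: 0.273
jaw 75.09575090334639 [547.11507458 192.81248057 257.87644872] [-0.86527844 -0.22840007 -0.78497864] [-0.00168296 -0.0678141  -0.01394588] 0.2733554434894561 [ 0.0045 -0.0176 -0.9998]
```

View pics/wrist7.png

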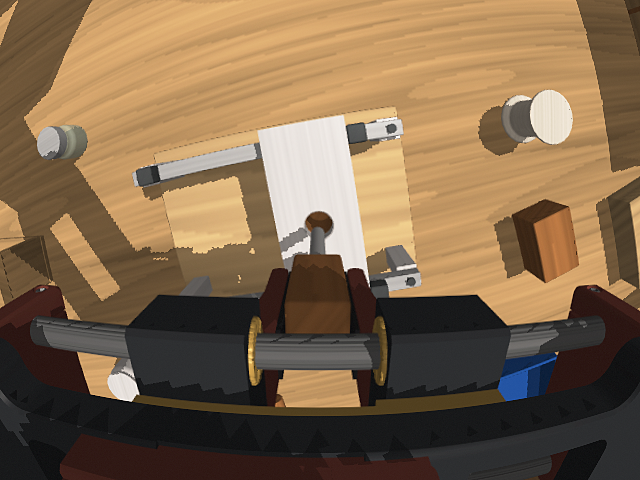

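View pics/scene7.png

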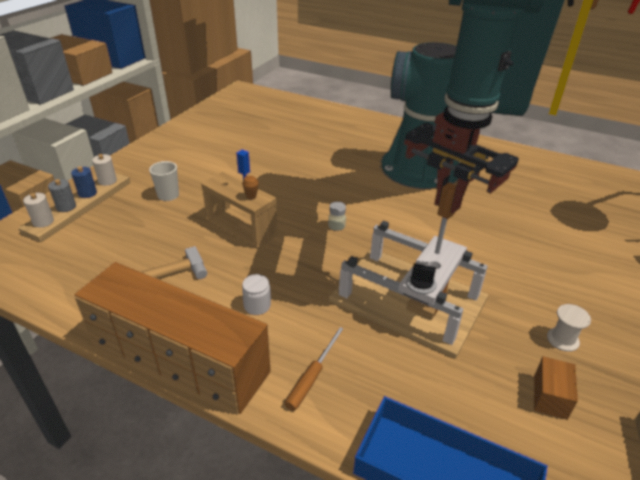

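View pics/wrist7c.png

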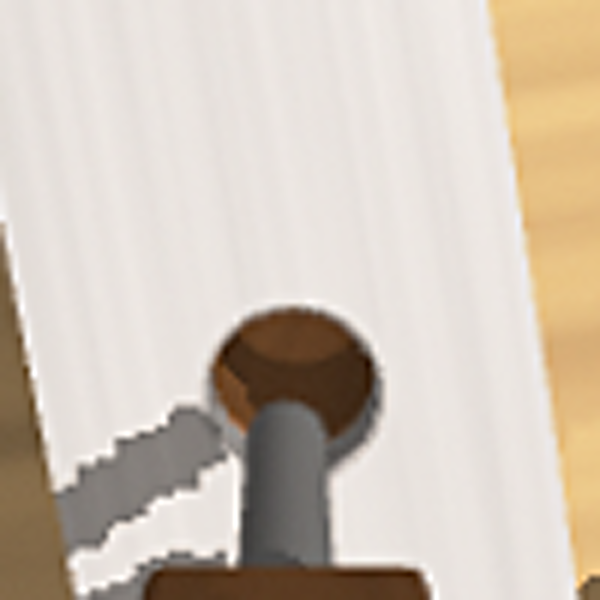

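View pics/scene7c.png

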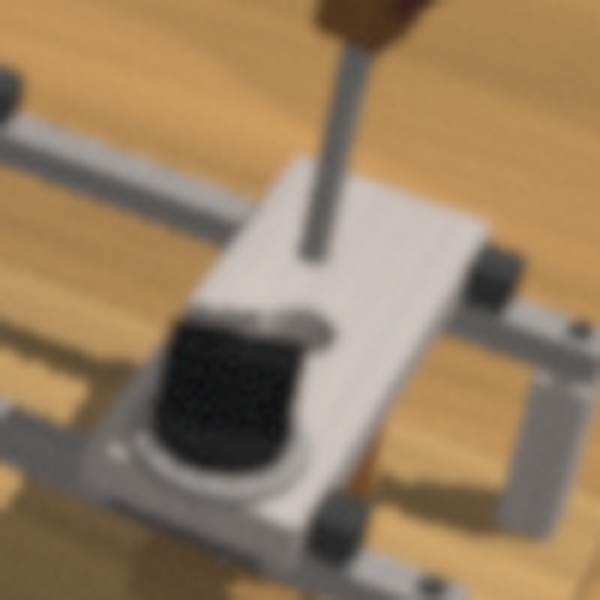

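Run:
```python
from h import *
import pickle
w,s=pickle.load(open('wrist7.pkl','rb'));c,s2=pickle.load(open('scene7.pkl','rb'));t,_=pickle.load(open('top7.pkl','rb'))
F=lambda u,v:((u+.5)/6+269.5,(v+.5)/6+159.5)
l,r,tp=[wray(w,s,*F(*p),120) for p in((209,385),(381,385),(295,304))]
print(l,r,tp,np.linalg.norm(l-r))
ctr,rad=(lambda A:(A[0],A[1]))(cv2.minEnclosingCircle(np.array([l[:2],r[:2],tp[:2]],np.float32)));print('hole wrist',ctr,rad)
R=Ro.from_rotvec(s['ee_rot']).as_matrix();X=s['tool_pos']+R[:,0]*107
print('tip',X,wproj(w,s,X),'scene',proj(c,X))
G=lambda u,v:((u+.5)/6+384.5,(v+.5)/6+209.5)
print('seen tip scene',G(313,258), 'tip from scene ray', ray(c,*G(313,255),X[2]))
# tip centre by wrist: arch top = near rim
print('rim', wray(w,s,*F(287,401),X[2]), 'rodL/R', wray(w,s,*F(247,440),X[2]),wray(w,s,*F(327,440),X[2]))
print('hole pred wrist',wproj(w,s,[547.3,191.4,120]),'top',proj(t,[547.3,191.4,120]),'scene',proj(c,[547.3,191.4,120]))
print('near rim pred', wproj(w,s,X+R[:,1]*5))
```

```text
[544.5984591  180.98915043 120.        ] [550.60827521 203.97986705 120.        ] [536.61462347 195.39029252 120.        ] 23.76322663746417
hole wrist (547.6033935546875, 192.48451232910156) 11.881717681884766
tip [547.9859624  191.21980096 151.20699046] (np.float64(316.8035632255866), np.float64(233.6808825809648)) scene (np.float64(435.709273429475), np.float64(251.65960418958062))
seen tip scene (436.75, 252.58333333333334) tip from scene ray [548.2737057  193.35332134 151.20699046]
rim [542.71746563 193.08895329 151.20699046] rodL/R [546.27373948 186.99322038 151.20699046] [548.79059274 196.63221941 151.20699046]
hole pred wrist (np.float64(317.38509684059227), np.float64(223.7203712857661)) top (np.float64(155.52763874778194), np.float64(230.97029255819598)) scene (np.float64(433.44496264146176), np.float64(263.7706744780271))
near rim pred (np.float64(316.8081777724202), np.float64(227.14881743193496))
```

View pics/top7c.png

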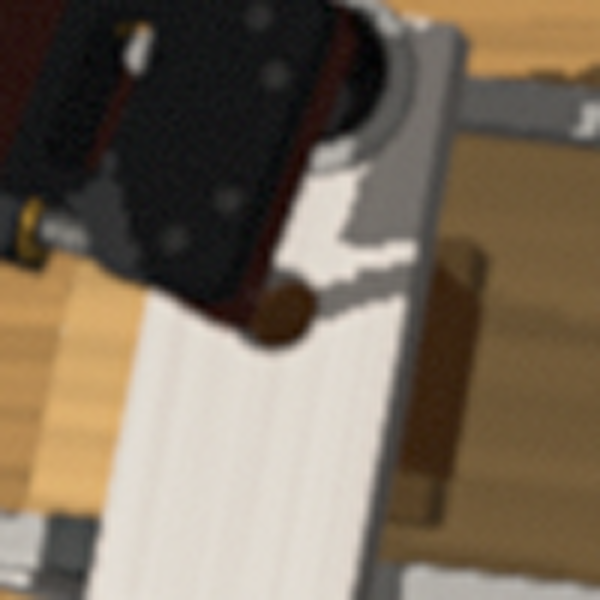

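In the wrist view the hole centre is (547.6,192.5) and the tip is about (547.4,191.9), so they agree within 1 mm. The scene camera reads the tip about 2 mm off, which is within calibration. Lowering slowly.

```bash
python3 -m pendant '[{"delta_pos":[0,0.02,-0.1],"spin":0,"jaw":0},{"delta_pos":[0,0.02,-0.35],"spin":0,"jaw":0},{"delta_pos":[0,0.02,-0.65],"spin":0,"jaw":0},{"delta_pos":[0,0.02,-0.95],"spin":0,"jaw":0},{"delta_pos":[0,0.02,-1.25],"spin":0,"jaw":0},{"delta_pos":[0,0.02,-1.55],"spin":0,"jaw":0},{"delta_pos":[0,0.02,-1.85],"spin":0,"jaw":0},{"delta_pos":[0,0.02,-2.15],"spin":0,"jaw":0},{"delta_pos":[0,0.02,-2.45],"spin":0,"jaw":0},{"delta_pos":[0,0.02,-2.75],"spin":0,"jaw":0},{"delta_pos":[0,0.02,-3.05],"spin":0,"jaw":0},{"delta_pos":[0,0.02,-3.25],"spin":0,"jaw":0},{"delta_pos":[0,0.02,-3.36],"spin":0,"jaw":0},{"delta_pos":[0,0.02,-3.36],"spin":0,"jaw":0},{"delta_pos":[0,0.02,-3.36],"spin":0,"jaw":0},{"delta_pos":[0,0.02,-3.36],"spin":0,"jaw":0},{"delta_pos":[0,0.02,-3.36],"spin":0,"jaw":0}]'; python3 st.py
python3 - <<'E'
from h import *
import pickle
for n in('scene','wrist','top'):
    c=ctrl.camera(n);s=ctrl.get_state();save(c,n+'8');pickle.dump((c,s),open(n+'8.pkl','wb'))
    im=cv2.cvtColor(c['pixels'],cv2.COLOR_RGB2BGR)
    x,y={'scene':(385,210),'wrist':(270,160),'top':(110,180)}[n]
    cv2.imwrite(f'pics/{n}8c.png',cv2.resize(im[y:y+100,x:x+100],(600,600),interpolation=cv2.INTER_CUBIC))
R=Ro.from_rotvec(s['ee_rot']).as_matrix();print('tip',s['tool_pos']+R[:,0]*108,'at guide',s['tool_pos']+R[:,0]*54, s['force'],s['dq'])
E
```

```text
time: 18.68
tool_pos: [547.5, 193.7, 174.3]
ee_rot: [-1.031, 1.327, 1.002]
force: [-0.0, -0.2, -1.1]
width: 0.272
jaw 75.11825559888108 [547.45538995 193.68904385 174.29168188] [-0.00845349 -0.1671314  -1.10281368] [0.00630852 0.04695938 0.02358953] 0.27232592463687944 [ 0.0057 -0.0172 -0.9998]
tip [548.00225017 191.81901883  66.20284379] at guide [547.70557105 192.75154206 120.19397623] [ 0.54142329 -0.26850672 -1.05588205] [-0.00048563  0.00094947 -0.00132118  0.00177173 -0.0013989   0.00013377]
```

View pics/wrist8c.png

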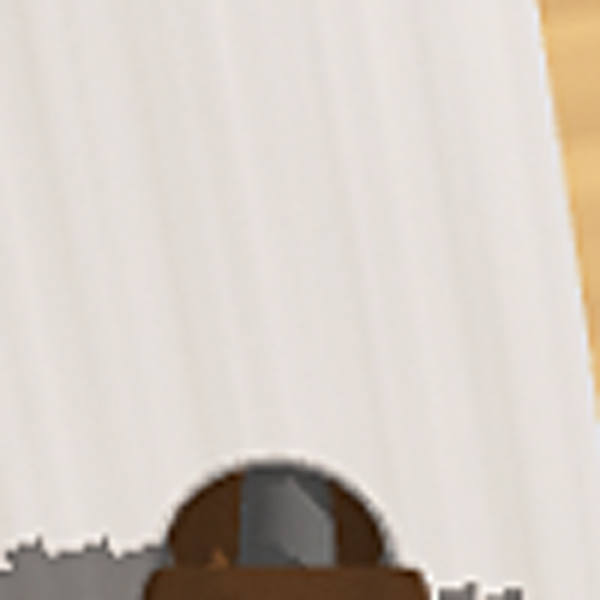

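View pics/scene8.png

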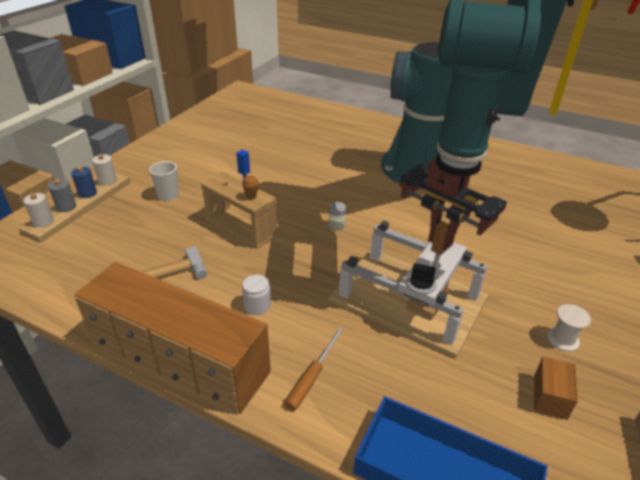

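View pics/top8.png

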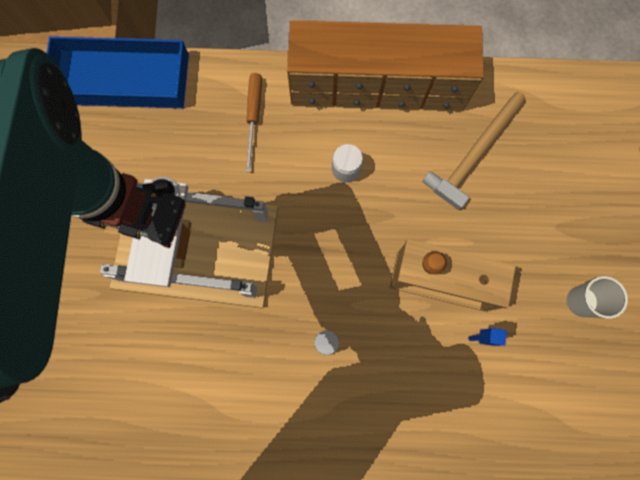

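```bash
python3 -c "
from workcell import ctrl
s=ctrl.get_state();print(s['tool_pos'],s['force'],s['width'],s['time']);print(ctrl.sign_off())"
```

```text
[547.40889194 193.68406528 174.18510866] [ 0.54142329 -0.26850672 -1.05588205] 0.2720076188149759 18.825
the job is handed in; nothing more can be done
None
```

I handed the job in at 18.8 s. The carriage is home and locked, and the gripper is holding the probe in the leg's bore. The sign-off reports no verdict.

- **Carriage:** I dragged it by the knob to its hard stop. About 20 N of push moved it only 0.2 mm further.
- **Clamp:** I turned the knob clockwise until the moment rose to about 0.77 N m. The bar then measured about 10° in the camera depth, where 10.8° is fully locked.
- **Probe:** I took the square wooden-handled one from the rack, lifted it clear and lowered it through the guide hole. The tip works out at (548.0, 191.8, 66) mm, against a bore centre of about (547.5, 191.5) and a half-way height of 66.
- **No contact seen:** After the descent the force was about 1 N, roughly the probe's weight. The wrist view showed a gap on both sides of the rod. I checked for contact only before and after lowering, not during it.
- **Bystanders:** The awl, jar, tin and blue look-alike were in their original places in the last top view.

**Discrepancies:**
- The tool, and so the probe, leans about 1°, a tilt it picked up while pushing against the stop. I corrected the tip for it. The rod sits about 1 mm off centre at the guide hole.
- The scene camera read the tip about 2 mm off from the other measurements, within its stated calibration.

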